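# Seat the washer carousel on its drive and load the canister

### The job

The round carousel was left perched on its drive unit with its slotted hub lying crosswise on the spindle's key. Push it round until the hub drops over the key and press it down in the middle until both spring latches snap over its deck and it is fully home. Only then lift the hanging canister up and off its hanger and set it down gently, upright in the middle of the deck between the four posts; leave everything else standing where it is.

Things in the scene. Friction and masses are not known exactly. Their poses are not given: they have to be found in the camera images.
- drive: Fixed grey drive unit on the table, 160 x 220 mm, 40 mm high; origin at the centre of its underside, z up. At its +y and -y ends stand two sprung steel latches, 24 mm wide, 100 mm from the spindle's axis, tops 122 mm above the table (inside each a rest pad for the deck, 96 mm high); they snap over the edge of the carousel's deck when it is pressed home.
- spindle (a point): Top of the drive's vertical spindle (20 mm round), 94 mm above the table at the drive's centre; axes as the drive. A steel key bar 10 mm wide, 80 mm long and 24 mm high lies through the spindle's foot along the drive's x axis, on the drive's top.
- carousel: Loose 0.6 kg carousel perched on the key. Origin: centre of its hub's underside, z up; 64 mm above the table when perched, about 53 when dropped onto the latches, 40 when home. Hub: block 70 x 64 mm, 56 tall, with a blind hole for the spindle and a slot 15 mm wide, 26 deep across its underside along its x axis. It drops when that is parallel to the drive's x axis, either way round, within about 0.05 rad.
- deck (a point): Centre of the deck's upper face, 62 mm above the carousel's origin, axes as the carousel. Deck: disc of 95 mm radius, 6 thick. Four posts, 12 mm thick, rise 35 mm from it, 84 mm from the axis, at 45, 135, 225 and 315 degrees from x. It turns easily when a post is pushed sideways slowly; a held push can keep it from dropping, easing off lets it drop; then it no longer turns. Pressing home takes 10 to 20 N at the deck's centre.
- hanger: Fixed hanger; origin on the table below the hanging canister's handle. Two steel prongs (8 mm thick, 84 mm apart, upper side 199 mm above the table) run in the hanger's -x direction from a post 85 mm away in +x; they end in upturned tips 30 mm beyond the handle in -x, 213 mm above the table. Nothing on it is higher.
- handle (a point): Centre of the flat top bar of the canister's handle; the point's axes are the canister's. The bar is 14 mm wide (x), 120 mm long (y) and 10 mm high (z) and lies on the two prongs at the start; between the prongs it is free for a grasp across its width.
- canister: The canister as a whole; same point and axes as foot.
- foot (a point): Centre of the canister's underside, 125 mm below the centre of the handle bar. The canister is a closed slotted metal drum, 100 mm across and 50 mm high, 0.3 kg, with the rigid handle standing over it as an arch (two uprights at its y = +-56 mm, 120 mm over all).
- detergent: Bystander: bottle, 70 mm across, 170 mm high; origin at the centre of its underside.
- jar: Bystander: jar, 68 mm across, 75 mm high, between the drive and the hanger; origin at the centre of its underside.
- beaker: Bystander: open steel beaker, 72 mm across, 85 mm high; origin at the centre of its underside.
- spray: Bystander: white bottle, 60 mm across, 140 mm high; origin at the centre of its underside.
- brush: Bystander: brush, 180 mm long, lying; origin at its underside.
- gasket: Bystander: rubber ring, 90 mm across, 14 mm high, lying; origin at the centre of its underside.
There are look-alikes about, which are no part of the job. What is shaped like the carousel but orange or turquoise is not meant.

How it is judged:
By the outcome, as a careful person would: the job done as asked, in the order asked, and still so for the second after the job is handed in, with the robot touching nothing.
It also fails if it takes over 72 s, if anything falls off the work surface, if the arm or the gripper's body presses on something with over 40 N, if the wrist force passes 120 N, or if a joint passes its speed limit or range.

### The arm

A 6-joint arm with a two-finger parallel gripper is mounted at the origin on the work surface. World frame = base frame: x ahead of the robot, y to its left, z up, the work surface at z = 0. Lengths are in mm, angles in rad, forces in N, time in s.
With the tool pointing down it reaches from about 400 to 925 mm from the base axis. Payload 12.5 kg.
Tool frame: the origin (TCP) lies at the centre of the arm's flange, where the gripper is bolted on; the fingertips stand 190 mm ahead of it and the grasp point (between the pads) lies 171 mm ahead of it; z points along the fingers, y is the line along which they close (so a half turn about z gives the same grasp; the last joint's range is limited). The gripper opens to 95 mm and grips with 3 to 60 N. Pads are 20 mm wide; open, the fingers measure 119 mm over their backs; the gripper's body (75 mm by 180 mm) begins 59 mm behind the grasp point.
Start: joints at [-1.242, 0.491, 1.559, -0, 1.092, -0.106], TCP at [263.287, -566.838, 404.761] pointing down, gripper open.
Joint ranges: [-3.1, 3.1], [-0.84, 2.19], [0.05, 2.79], [-1.13, 4.28], [0.06, 2.93], [-2.69, 2.69]. Speed limits (rad/s): [2.22, 2.22, 2.79, 3.14, 3.14, 3.14].

### API

Orientations are given as [roll, pitch, yaw] about the fixed x, y, z axes, in that order (R = Rz(yaw) Ry(pitch) Rx(roll)).
In Python, from cell import env, read_camera, search_frame, cut_out gives the robot as it stands. The module is installed in compiled form; this text tells all that it offers.
- The arm moves only by the tool move_arm, never from a script. Its argument "commands" is a list of rows, each a list of 3 entries, a list of its own where there are three numbers: the shift along the world's x, y, z normalised to -1 to 1, where 1 is 0.03 m, then the turn about the world's z normalised to -1 to 1, where 1 is 0.08 rad, then the opening, from -1 (shut) to 1 (fully open), so that 0 is half open. A call has 1 to 20 rows; each row shifts and turns the commanded pose from where the row before left it; what a row does not reach is not made up. A row lasts 1/12 s, in which the tool goes at most 41.7 mm and 7.16 degrees, less where a joint would pass 70% of its speed; a pose out of reach is approached as far as the arm can. A call with a number of a shift or a turn outside -1 to 1 is refused whole. A call with a gripper value outside its range is refused whole. The fingers move at their own pace and stop on an object; the grip force is fixed at half the most. Time passes only in rows, so rows that do not move let the fingers close. It gives the time, the measured TCP pose, the force, the opening and the grip force at its end, in the units of the state.
- env.state(): the state, without advancing time (a new reading comes with each control period).
- read_camera(name): name is "scene" or "top"; returns a dict with "image" (400x640x3 uint8, red, green, blue), "fx", "fy", "cx", "cy" (pixels), "D" ([k1, k2, p1, p2, k3] as OpenCV has them; the pictures are not rectified), "rvec" (rotation vector, rad) and "tvec" (3), from world to camera coordinates, as OpenCV has them. Camera axes: x right, y down, z forward; pixel columns grow to the right and rows downward; lengths in mm; the calibration is good to about 2 mm. A picture is of the moment at which its call begins. There is no depth.
- env.job_done(): hands the job in; it is judged then, once.
Trained networks look in a picture, given as the dict that the camera call returned (one of the last four; its "shot" number tells which), for a name from the list of things; names that differ only in an ending like _2 or _b are one class to them, and where a whole thing is asked for, a point or a joint stands for the part that bears it (a point fixed in the world has none). Each returns a list of dicts, best first, with "confidence" (0 to 1); they miss things now and then, are a little off and sometimes report something else, mostly with a low value. They report only what shows in the picture. A call takes as long as a camera call. They do not tell look-alikes from the thing itself.
- search_frame(thing, picture): "at" ([column, row] in pixels, amid what is visible of it).
- cut_out(thing, picture): "region" (400x640 bool, what is visible of it) and "at" ([column, row] in pixels, amid what is visible of it).
The state is a dict: "t": time; "joints": joint angles; "qvel": joint speeds; "tau": joint torques, N m; "eef_pos": TCP position; "tcp_rot": TCP orientation; "ft_force": force on the tool from outside, world axes, zero at the start; "moment": the same for the moment, N m; "opening": opening from 0.0 (shut) to 1.0 (fully open); "grip_force": force on a finger pad.
Only numpy, scipy, OpenCV 4.12 (cv2) and the standard library are available. Lean on these libraries where they do the work, as an engineer would, in place of code of your own. Each camera call takes 0.05 s, during which the arm holds its last target. There are 200 camera calls.

## Working session

There is one attempt and no reset: what is moved stays moved. The work goes in short steps, Python scripts to look and compute and a tool call to move; the robot and the scene stay as the last step left them, time stands still between calls to the robot, and variables do not carry over. Pictures are saved under pics/ and viewed, at most 10 in all, crops included, and the job is handed in when it is done.

Besides the shell and the picture viewer there is one more tool, called after "Emit:" as name(argument=value, ...), one argument or row to a line, values as JSON. move_arm: Moves the arm, as the interface text tells. Its arguments: {"type":"object","properties":{"commands":{"type":"array","items":{"type":"array"}}},"required":["commands"]}

```bash
mkdir -p pics; python3 - <<'E'
from cell import *
import cv2,numpy as np
for n in ("scene","top"):
    p=read_camera(n); cv2.imwrite(f"pics/{n}0.png",p["image"][:,:,::-1])
    print(n,p["fx"],p["cx"],p["cy"],p["D"],p["rvec"],p["tvec"])
    for t in ("drive","spindle","carousel","deck","hanger","handle","canister","foot","jar","detergent","beaker","spray"):
        print(t,[(np.round(d["at"]).tolist(),round(d["confidence"],2)) for d in search_frame(t,p)])
print(env.state())
E
```

```text
scene 462.47500299313543 323.7289131890272 196.8325699378798 [-0.01276078  0.          0.          0.          0.        ] [ 0.71570262  2.62600834 -1.07727347] [ 419.34094688 -112.93183554 1947.41970949]
drive []
spindle [([351.0, 269.0], 0.69)]
carousel [([349.0, 239.0], 0.9), ([421.0, 232.0], 0.64), ([471.0, 298.0], 0.58), ([253.0, 138.0], 0.49)]
deck [([473.0, 296.0], 0.92), ([420.0, 231.0], 0.91), ([349.0, 242.0], 0.9)]
hanger [([280.0, 190.0], 0.67), ([410.0, 292.0], 0.56)]
handle [([282.0, 193.0], 0.65), ([299.0, 165.0], 0.64)]
canister []
foot [([296.0, 166.0], 0.56), ([362.0, 314.0], 0.56)]
jar [([352.0, 264.0], 0.69)]
detergent [([253.0, 139.0], 0.63)]
beaker [([249.0, 232.0], 0.98)]
spray [([362.0, 314.0], 0.65)]
top 363.76361644435696 315.0611100454002 202.06633753769268 [-0.07515888  0.          0.          0.          0.        ] [ 2.14047096 -2.19454683  0.11443149] [  77.62542903  525.94598836 1273.00579702]
drive [([292.0, 212.0], 0.94)]
spindle [([291.0, 207.0], 0.61)]
carousel [([253.0, 279.0], 0.87), ([264.0, 198.0], 0.79), ([167.0, 266.0], 0.58), ([379.0, 185.0],
[... 399 characters left out ...]
7.0], 0.74)]
{'t': 1.3, 'joints': array([-1.24160963e+00,  4.90921915e-01,  1.55887570e+00,  4.01670220e-06,
        1.09168321e+00, -1.05596901e-01]), 'qvel': array([-2.26516137e-04, -5.42332524e-04, -1.39551805e-03, -7.67156169e-05,
        6.84562338e-04, -2.41546020e-04]), 'tau': array([-4.62691314e-03, -6.12481213e+01, -2.58434987e+01,  6.91308849e-02,
        4.44885751e-02, -1.02783301e-05]), 'eef_pos': array([ 263.28580377, -566.85292376,  404.75570133]), 'tcp_rot': array([3.14148108e+00, 8.24163911e-06, 4.34781750e-01]), 'ft_force': array([-0.62856994,  1.08216916,  0.70964194]), 'moment': array([0.01800528, 0.02309351, 0.03015104]), 'grip_force': 0.0, 'opening': 0.9992462860476317}
```

View pics/scene0.png

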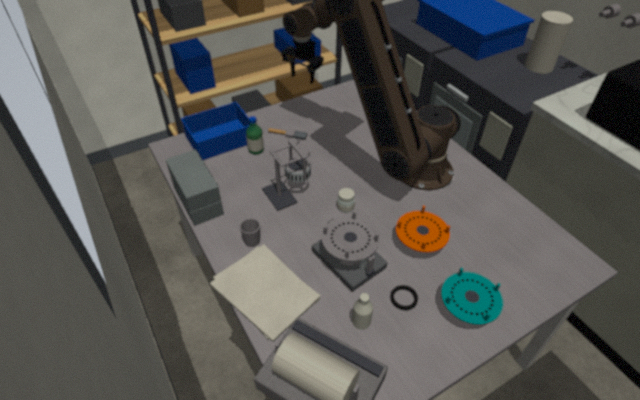

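View pics/top0.png

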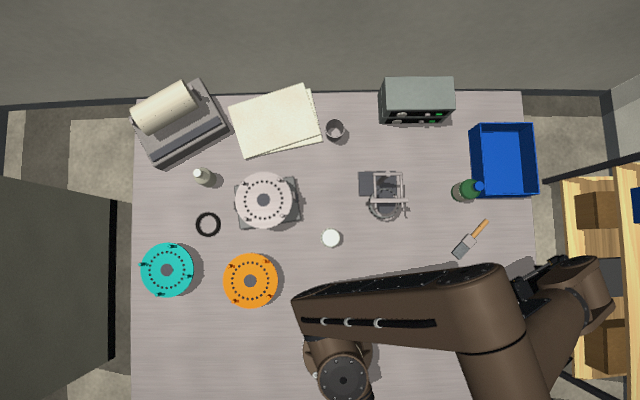

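The top view shows the grey carousel at about (264,199) and the canister on its hanger at about (386,195). The jar is at (331,239), and the orange and turquoise decoys are lower left. Next I'll zoom in.

```bash
cat > h.py <<'E'
from cell import *
import cv2,numpy as np
def K(p): return np.array([[p["fx"],0,p["cx"]],[0,p["fy"],p["cy"]],[0,0,1.]])
def proj(p,X): return cv2.projectPoints(np.array(X,float).reshape(-1,1,3),p["rvec"],p["tvec"],K(p),p["D"])[0][:,0]
def ray(p,uv):
    R=cv2.Rodrigues(p["rvec"])[0]; n=cv2.undistortPoints(np.array([[uv]],float),K(p),p["D"])[0,0]
    d=R.T@np.array([*n,1]); return -R.T@p["tvec"],d/np.linalg.norm(d)
def onz(p,uv,z): o,d=ray(p,uv); return np.round(o+d*(z-o[2])/d[2],1)
def tri(p,a,q,b):
    o1,d1=ray(p,a);o2,d2=ray(q,b); s=np.linalg.lstsq(np.c_[d1,-d2],o2-o1,rcond=None)[0]
    P,Q=o1+s[0]*d1,o2+s[1]*d2; return np.round((P+Q)/2,1),round(np.linalg.norm(P-Q),1)
def crop(p,u,v,w,h,f): return cv2.resize(p["image"][v:v+h,u:u+w,::-1],None,fx=f,fy=f,interpolation=cv2.INTER_CUBIC)
E
python3 - <<'E'
from h import *
s=read_camera("scene");t=read_camera("top")
a=crop(t,224,160,90,75,4.4);b=crop(t,350,160,90,75,4.4);c=crop(s,305,205,90,75,4.4);d=crop(s,250,130,90,75,4.4)
im=np.clip(np.vstack([np.hstack([a,b]),np.hstack([c,d])])*1.3,0,255).astype(np.uint8);print(im.shape)
im=cv2.resize(im,(720,600));cv2.imwrite("pics/c1.png",im)
print("carousel tri",tri(t,(264,200),s,(349.5,239)))
for n,uv,z in (("deckC",(264,200),126),("drive",(268,202),40),("jar",(331,238),75),("hangertop",(387,190),199),("bottle",(467,190),100),("spray",(204,177),100),("orange",(250,280),60)): print(n,onz(t,uv,z))
E
```

```text
(660, 792, 3)
carousel tri (array([530.2, 235. , 113.8]), np.float64(0.8))
deckC [528.5 233.5 126. ]
drive [530.8 231.3  40. ]
jar [398.1  13.3  75. ]
hangertop [ 541.9 -160.7  199. ]
bottle [ 548.7 -457.9  100. ]
spray [616. 443. 100.]
orange [261.2 294.3  60. ]
```

View pics/c1.png

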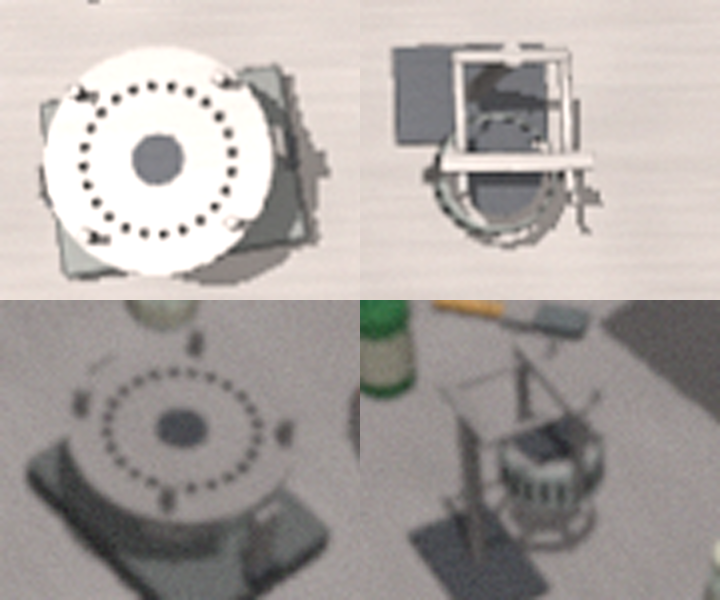

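```bash
python3 - <<'E'
from h import *
s=read_camera("scene");t=read_camera("top")
A=lambda x,y:(224+x/4-.4,160+y/4-.4); B=lambda x,y:(350+(x-360)/4-.4,160+y/4-.4)
cs=np.array([onz(t,A(*c),40) for c in ((40,103),(278,65),(310,243),(68,278))]);print("drive",cs.tolist(),cs.mean(0))
v=cs[0]+cs[3]-cs[1]-cs[2];w=cs[0]+cs[1]-cs[2]-cs[3];print("yaw from y",np.arctan2(v[1],v[0])-np.pi/2,np.arctan2(w[1],w[0]),np.linalg.norm(v)/2,np.linalg.norm(w)/2)
# deck via triangulated centre + edge
print("deck tri",tri(t,A(158,160),s,(305+182/4-.4,205+428/4-.4)))
c=onz(t,A(158,160),126);print("deck",c)
for q in ((76,91),(220,81),(232,222),(87,237)):
    P=onz(t,A(*q),161);d=P-c;print(P,np.hypot(*d[:2]),np.degrees(np.arctan2(d[1],d[0])))
for e in ((440,163),(592,160),(517,161.5)): print("bar",onz(t,B(*e),209))
for e in ((462,60),(462,155),(570,60),(578,185)): print("prong",onz(t,B(*e),200))
h=onz(t,B(517,161.5),209); print("scene proj handle ends",proj(s,[h+[0,60,0],h-[0,60,0],h-[0,0,130]]))
E
```

```text
drive [[593.7, 354.0, 40.0], [622.5, 140.6, 40.0], [462.9, 115.3, 40.0], [437.1, 329.4, 40.0]] [529.05  234.825  40.   ]
yaw from y 0.12703155524199516 0.1565206751957546 215.48631627089452 160.05659155436246
deck tri (array([ 560.6,  294.5, -226.4]), np.float64(25.7))
deck [529.9 236.5 126. ]
[583.7 297.6 161. ] 81.41038017353813 48.63531576017424
[588.8 180.7 161. ] 81.13476443547488 -43.451842301022054
[474.4 172.7 161. ] 84.561752583541 -131.02020193586725
[465.2 289.2 161. ] 83.4468693241394 140.83619919828368
bar [ 509.7 -103.3  209. ]
bar [ 509.1 -221.3  209. ]
bar [ 509.4 -162.9  209. ]
prong [ 591.3 -125.3  200. ]
prong [ 516.5 -122.1  200. ]
prong [ 589.4 -210.5  200. ]
prong [ 490.8 -211.7  200. ]
scene proj handle ends [[304.88844666 157.48088829]
 [289.39435678 139.59150074]
 [297.91206948 174.34261114]]
```

Emit:
move_arm(
  commands=[
    [[0, 0, 1], 0.8, -1],
    [[0.4, 1, 0.2], 0.8, -1],
    [[0.4, 1, 0], 0.8, -1],
    [[0.4, 1, 0], 0.8, -1],
    [[0.4, 1, 0], 0.8, -1],
    [[0.4, 1, 0], 0.8, -1],
    [[0.4, 1, 0], 0.8, -1],
    [[0.4, 1, 0], 0.8, -1],
    [[0.4, 1, 0], 0.8, -1],
    [[0.4, 1, 0], 0.8, -1],
    [[0.4, 1, 0], 0.8, -1],
    [[0.4, 1, 0], 0.8, -1],
    [[0.4, 1, 0], 0.8, -1],
    [[0.4, 1, 0], 0.8, -1],
    [[0.4, 1, 0], 0.8, -1],
    [[0.4, 1, 0], 0.8, -1],
    [[0.4, 1, 0], 0.8, -1],
    [[0.4, 1, 0], 0.6, -1],
    [[0.4, 1, 0], 0, -1],
    [[0.4, 1, 0], 0, -1],
  ],
)

```text
t: 3.17
eef_pos: [491.6, 4.8, 441.0]
tcp_rot: [3.141, 0.0, 1.571]
ft_force: [1.0, -0.5, 0.2]
opening: 0.002
grip_force: 0.0
```

Emit:
move_arm(
  commands=[
    [[0.45, 1, 0], 0, -1],
    [[0.45, 1, 0], 0, -1],
    [[0.45, 1, 0], 0, -1],
    [[0.45, 1, 0], 0, -1],
    [[0.45, 1, 0], 0, -1],
    [[0, 0, -1], 0, -1],
    [[0, 0, -1], 0, -1],
    [[0, 0, -1], 0, -1],
    [[0, 0, -0.8], 0, -1],
    [[0, 0, 0], 0, -1],
  ],
)

```text
t: 4.0
eef_pos: [558.1, 153.1, 322.6]
tcp_rot: [-3.135, 0.001, 1.571]
ft_force: [0.2, -0.3, -0.2]
opening: 0.004
grip_force: 0.0
```

```bash
python3 - <<'E'
import numpy as np
c=np.array([529.5,235.5]);r=86
p=np.array([559,155.])
for a in range(-67,50,3):
    q=c+r*np.array([np.cos(np.radians(a)),np.sin(np.radians(a))])
    print(a,np.round(q,1),np.round((q-p)/30,2));p=q
E
```

```text
-67 [563.1 156.3] [0.14 0.04]
-64 [567.2 158.2] [0.14 0.06]
-61 [571.2 160.3] [0.13 0.07]
-58 [575.1 162.6] [0.13 0.08]
-55 [578.8 165.1] [0.13 0.08]
-52 [582.4 167.7] [0.12 0.09]
-49 [585.9 170.6] [0.12 0.1 ]
-46 [589.2 173.6] [0.11 0.1 ]
-43 [592.4 176.8] [0.11 0.11]
-40 [595.4 180.2] [0.1  0.11]
-37 [598.2 183.7] [0.09 0.12]
-34 [600.8 187.4] [0.09 0.12]
-31 [603.2 191.2] [0.08 0.13]
-28 [605.4 195.1] [0.07 0.13]
-25 [607.4 199.2] [0.07 0.13]
-22 [609.2 203.3] [0.06 0.14]
-19 [610.8 207.5] [0.05 0.14]
-16 [612.2 211.8] [0.05 0.14]
-13 [613.3 216.2] [0.04 0.15]
-10 [614.2 220.6] [0.03 0.15]
-7 [614.9 225. ] [0.02 0.15]
-4 [615.3 229.5] [0.01 0.15]
-1 [615.5 234. ] [0.01 0.15]
2 [615.4 238.5] [-0.    0.15]
5 [615.2 243. ] [-0.01  0.15]
8 [614.7 247.5] [-0.02  0.15]
11 [613.9 251.9] [-0.02  0.15]
14 [612.9 256.3] [-0.03  0.15]
17 [611.7 260.6] [-0.04  0.14]
20 [610.3 264.9] [-0.05  0.14]
23 [608.7 269.1] [-0.06  0.14]
26 [606.8 273.2] [-0.06  0.14]
29 [604.7 277.2] [-0.07  0.13]
32 [602.4 281.1] [-0.08  0.13]
35 [599.9 284.8] [-0.08  0.13]
38 [597.3 288.4] [-0.09  0.12]
41 [594.4 291.9] [-0.1   0.12]
44 [591.4 295.2] [-0.1   0.11]
47 [588.2 298.4] [-0.11  0.11]
```

Emit:
move_arm(
  commands=[
    [[0.17, 0.1, 0.1], 0, -1],
    [[0.14, 0.06, 0], 0, -1],
    [[0.13, 0.07, 0], 0, -1],
    [[0.13, 0.08, 0], 0, -1],
    [[0.13, 0.08, 0], 0, -1],
    [[0.12, 0.09, 0], 0, -1],
    [[0, 0, 0], 0, -1],
  ],
)

```text
t: 4.58
eef_pos: [584.0, 168.0, 330.1]
tcp_rot: [3.141, -0.0, 1.571]
ft_force: [0.2, -0.2, 0.2]
opening: 0.007
grip_force: 0.0
```

```bash
cat > look.py <<'E'
import sys
from h import *
t=read_camera("top");s=read_camera("scene")
a=crop(t,214,150,110,90,4);b=crop(s,300,200,90,90,4)
cv2.imwrite(sys.argv[1],np.clip(np.hstack([a,b])*1.2,0,255).astype(np.uint8))
print(env.state()["eef_pos"],env.state()["ft_force"])
E
python3 look.py pics/l1.png
```

```text
[583.39649119 167.68827164 329.76720876] [ 1.2909283  -0.6027509   0.44207116]
```

View pics/l1.png

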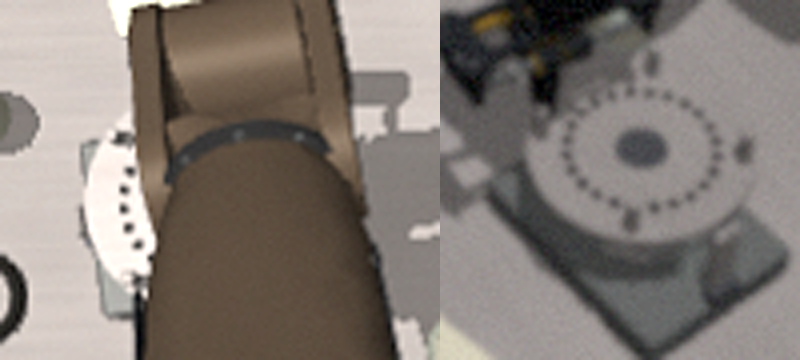

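Emit:
move_arm(
  commands=[
    [[0.12, 0.1, 0], 0, -1],
    [[-0.06, -0.05, 0], 0, -1],
    [[0.06, 0.05, 0], 0, -1],
    [[0.06, 0.05, 0], 0, -1],
    [[-0.06, -0.05, 0], 0, -1],
    [[0.06, 0.05, 0], 0, -1],
    [[0.06, 0.05, 0], 0, -1],
    [[-0.06, -0.05, 0], 0, -1],
    [[0, 0, 0], 0, -1],
    [[0.12, 0.11, 0], 0, -1],
    [[0, 0, 0], 0, -1],
  ],
)

```text
t: 5.6
eef_pos: [592.8, 175.7, 329.8]
tcp_rot: [3.141, -0.0, 1.571]
ft_force: [0.7, -0.4, 0.4]
opening: 0.008
grip_force: 0.1
```

Emit:
move_arm(
  commands=[
    [[0.09, 0.11, 0], 0, -1],
    [[0.09, 0.12, 0], 0, -1],
    [[0.09, 0.12, 0], 0, -1],
    [[0.08, 0.13, 0], 0, -1],
    [[0.07, 0.13, 0], 0, -1],
    [[0.07, 0.13, 0], 0, -1],
    [[0.06, 0.14, 0], 0, -1],
    [[0.05, 0.14, 0], 0, -1],
    [[0.05, 0.14, 0], 0, -1],
    [[0.04, 0.15, 0], 0, -1],
    [[0.03, 0.15, 0], 0, -1],
    [[0.02, 0.15, 0], 0, -1],
    [[0.01, 0.15, 0], 0, -1],
    [[0.01, 0.15, 0], 0, -1],
    [[0, 0.15, 0], 0, -1],
    [[-0.01, 0.15, 0], 0, -1],
    [[-0.02, 0.15, 0], 0, -1],
    [[-0.02, 0.15, 0], 0, -1],
    [[-0.03, 0.15, 0], 0, -1],
    [[0, 0, 0], 0, -1],
  ],
)

```text
t: 7.27
eef_pos: [612.6, 256.0, 329.9]
tcp_rot: [3.141, -0.0, 1.571]
ft_force: [-0.0, 0.3, 0.5]
opening: 0.006
grip_force: 0.1
```

```bash
python3 look.py pics/l2.png
```

```text
[612.79306964 255.4769126  329.93249622] [-0.30796177 -0.2742951  -0.46196868]
```

View pics/l2.png

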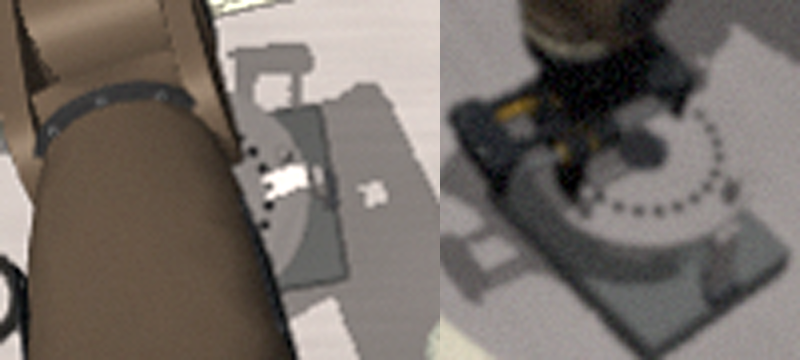

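```bash
cat >> h.py <<'E'
def posts(p,yaw,z0=64,c=(529.5,235.5)):
    a=np.radians(np.array([45,135,225,315])+yaw)
    return proj(p,np.c_[c[0]+84*np.cos(a),c[1]+84*np.sin(a),np.full(4,z0+97.)])
E
python3 - <<'E'
from h import *
s=read_camera("scene")
print("start3.7",posts(s,3.7).round(0).tolist(), "was 353.7,216 376,238.7 347,255")
for y in range(40,90,5): print(y,posts(s,y).round(0).tolist())
E
```

```text
start3.7 [[347.0, 250.0], [377.0, 234.0], [354.0, 211.0], [325.0, 226.0]] was 353.7,216 376,238.7 347,255
40 [[363.0, 248.0], [373.0, 221.0], [339.0, 212.0], [327.0, 238.0]]
45 [[365.0, 247.0], [372.0, 220.0], [337.0, 213.0], [328.0, 240.0]]
50 [[367.0, 246.0], [371.0, 219.0], [335.0, 214.0], [330.0, 241.0]]
55 [[369.0, 245.0], [369.0, 217.0], [333.0, 215.0], [331.0, 243.0]]
60 [[371.0, 244.0], [368.0, 216.0], [332.0, 216.0], [333.0, 244.0]]
65 [[372.0, 243.0], [366.0, 215.0], [330.0, 217.0], [335.0, 245.0]]
70 [[373.0, 241.0], [364.0, 214.0], [329.0, 219.0], [337.0, 246.0]]
75 [[374.0, 240.0], [362.0, 213.0], [328.0, 220.0], [339.0, 247.0]]
80 [[375.0, 238.0], [360.0, 212.0], [327.0, 222.0], [341.0, 248.0]]
85 [[376.0, 236.0], [358.0, 212.0], [326.0, 223.0], [343.0, 249.0]]
```

Emit:
move_arm(
  commands=[
    [[-0.04, 0.15, 0], 0, -1],
    [[-0.04, 0.14, 0], 0, -1],
    [[-0.05, 0.14, 0], 0, -1],
    [[-0.06, 0.14, 0], 0, -1],
    [[-0.06, 0.14, 0], 0, -1],
    [[-0.07, 0.13, 0], 0, -1],
    [[-0.08, 0.13, 0], 0, -1],
    [[-0.08, 0.13, 0], 0, -1],
    [[0.04, -0.06, 0], 0, -1],
    [[0, 0, 0], 0, -1],
    [[-0.08, 0.12, 0], 0, -1],
    [[0.04, -0.06, 0], 0, -1],
    [[0, 0, 0], 0, -1],
    [[-0.09, 0.12, 0], 0, -1],
    [[0.04, -0.06, 0], 0, -1],
    [[0, 0, 0], 0, -1],
    [[0, 0, 0], 0, -1],
  ],
)

```text
t: 8.83
eef_pos: [597.0, 289.9, 329.8]
tcp_rot: [3.141, -0.0, 1.571]
ft_force: [-0.5, 0.7, -0.1]
opening: 0.005
grip_force: 0.0
```

```bash
python3 look.py pics/l3.png
```

```text
[596.91816791 289.88217752 329.756179  ] [-0.38232585  0.34254214 -0.4511906 ]
```

View pics/l3.png

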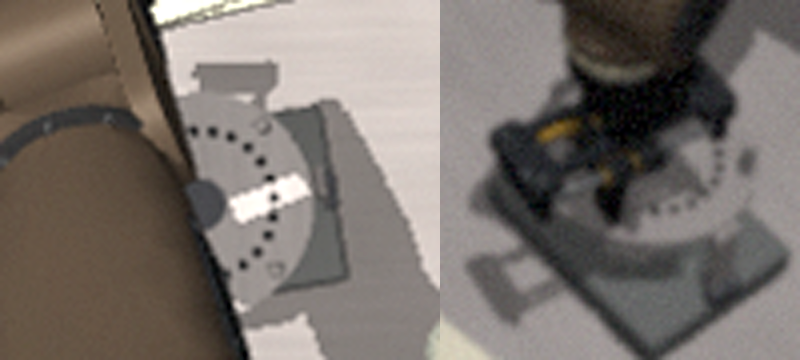

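```bash
python3 - <<'E'
from h import *
t=read_camera("top");s=read_camera("scene")
a=onz(t,(279.2,181.5),161);b=onz(t,(282.7,216.7),161);d=a-b;print(a,b,np.hypot(*d[:2]),np.degrees(np.arctan2(d[1],d[0])))
# drive right edge: crop (325,100)-(348,275)
a=onz(t,(214+325/4-.4,150+100/4-.4),40);b=onz(t,(214+348/4-.4,150+275/4-.4),40);d=a-b;print(a,b,np.degrees(np.arctan2(d[1],d[0])))
for z0 in(64,53): print(z0,[posts(s,y,z0).round(1).tolist()[0] for y in (90,95,100)])
E
```

```text
[583.3 178.8 161. ] [469.2 169.3 161. ] 114.4948033755244 4.759485907784813
[626.9 134.2  40. ] [470.  116.9  40. ] 6.292091200741801
64 [[376.3, 234.8], [376.6, 233.1], [376.7, 231.4]]
53 [[376.0, 237.0], [376.3, 235.3], [376.4, 233.6]]
```

Emit:
move_arm(
  commands=[
    [[-0.08, 0.1, 0], 0, -1],
    [[0.05, -0.06, 0], 0, -1],
    [[0, 0, 0], 0, -1],
    [[-0.08, 0.1, 0], 0, -1],
    [[0.05, -0.06, 0], 0, -1],
    [[0, 0, 0], 0, -1],
    [[-0.08, 0.1, 0], 0, -1],
    [[0.05, -0.06, 0], 0, -1],
    [[0, 0, 0], 0, -1],
    [[-0.08, 0.1, 0], 0, -1],
    [[0, 0, 0], 0, -1],
  ],
)

```text
t: 9.95
eef_pos: [591.5, 296.9, 329.8]
tcp_rot: [3.141, -0.0, 1.571]
ft_force: [0.4, -0.8, 0.5]
opening: 0.007
grip_force: 0.1
```

Emit:
move_arm(
  commands=[
    [[-0.06, 0.06, 0], 0, -1],
    [[0, 0, 0], 0, -1],
  ],
)

```text
t: 10.12
eef_pos: [590.0, 298.5, 330.1]
tcp_rot: [3.14, 0.0, 1.571]
ft_force: [2.0, -0.3, 0.3]
opening: 0.006
grip_force: 1.3
```

```bash
python3 look.py pics/l4.png
```

```text
[590.09617577 298.39201464 330.02359251] [ 2.96057732 -0.49159187  0.97318658]
```

View pics/l4.png

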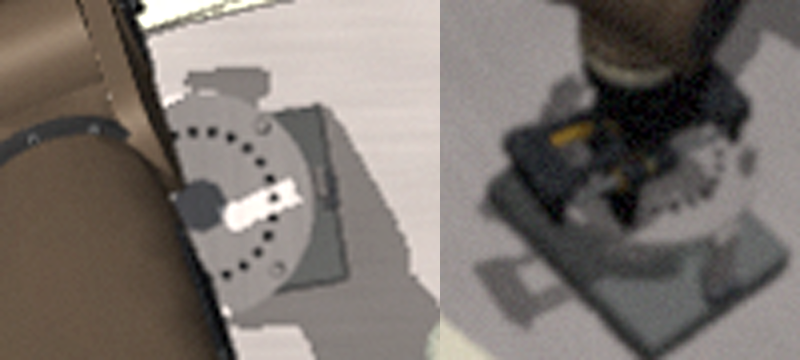

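Emit:
move_arm(
  commands=[
    [[0.15, -0.15, 0], 0, -1],
    [[0, 0, 0.5], 0, -1],
    [[0, 0, 1], 0, -1],
    [[-0.6, -0.6, 0.3], 0, -1],
    [[-0.7, -0.7, 0], 0, -1],
    [[-0.85, -0.65, 0], 0, -1],
    [[0, 0, -1], 0, -1],
    [[0, 0, -0.8], 0, -1],
    [[0, 0, 0], 0, -1],
    [[0, 0, 0], 0, -1],
  ],
)

```text
t: 11.05
eef_pos: [530.2, 235.2, 329.3]
tcp_rot: [-3.139, 0.001, 1.571]
ft_force: [-0.8, -0.3, 0.8]
opening: 0.006
grip_force: 0.0
```

Emit:
move_arm(
  commands=[
    [[0, 0, -0.15], 0, -1],
    [[0, 0, -0.15], 0, -1],
    [[0, 0, -0.15], 0, -1],
    [[0, 0, -0.15], 0, -1],
    [[0, 0, -0.1], 0, -1],
    [[0, 0, 0], 0, -1],
  ],
)

```text
t: 11.55
eef_pos: [529.9, 235.4, 308.2]
tcp_rot: [-3.141, 0.0, 1.571]
ft_force: [0.2, 0.2, 0.5]
opening: 0.005
grip_force: 0.0
```

Emit:
move_arm(
  commands=[
    [[0, 0, -0.07], 0, -1],
    [[0, 0, -0.07], 0, -1],
    [[0, 0, -0.07], 0, -1],
    [[0, 0, -0.07], 0, -1],
    [[0, 0, 0], 0, -1],
  ],
)

```text
t: 11.97
eef_pos: [530.5, 235.5, 301.3]
tcp_rot: [3.139, -0.001, 1.571]
ft_force: [-0.2, -0.5, -0.1]
opening: 0.006
grip_force: 0.0
```

Emit:
move_arm(
  commands=[
    [[0, 0, -0.07], 0, -1],
    [[0, 0, -0.07], 0, -1],
    [[0, 0, -0.07], 0, -1],
    [[0, 0, 0], 0, -1],
  ],
)

```text
t: 12.3
eef_pos: [529.7, 235.3, 293.2]
tcp_rot: [-3.14, 0.0, 1.571]
ft_force: [-0.1, 0.5, 0.2]
opening: 0.004
grip_force: 0.0
```

Emit:
move_arm(
  commands=[
    [[0, 0, -0.07], 0, -1],
    [[0, 0, -0.07], 0, -1],
    [[0, 0, 0], 0, -1],
  ],
)

```text
t: 12.55
eef_pos: [529.6, 235.3, 292.3]
tcp_rot: [3.141, -0.0, 1.571]
ft_force: [-9.9, -3.5, 30.7]
opening: 0.006
grip_force: 15.4
```

Emit:
move_arm(
  commands=[
    [[0, 0, 0.3], 0, -1],
    [[0, 0, 1], 0, -1],
    [[0, 0, 1], 0, -1],
    [[0, 0, 1], 0, -1],
    [[0, 0, 1], 0, -1],
    [[0, -1, 0.5], 0, 1],
    [[0, -1, 0], 0, 1],
    [[0, -1, 0], 0, 1],
    [[0, -1, 0], 0, 1],
    [[0, -1, 0], 0, 1],
    [[0, -1, 0], 0, 1],
    [[0, -1, 0], 0, 1],
    [[0, -1, 0], 0, 1],
    [[0, 0, 0], 0, 1],
  ],
)

```text
t: 13.72
eef_pos: [530.0, -8.4, 433.6]
tcp_rot: [-3.141, 0.001, 1.568]
ft_force: [0.2, 0.2, -0.9]
opening: 0.581
grip_force: 0.0
```

```bash
cat > look2.py <<'E'
import sys
from h import *
t=read_camera("top");s=read_camera("scene")
a=crop(t,228,160,80,80,5);b=crop(s,308,205,80,80,5)
cv2.imwrite(sys.argv[1],np.clip(np.hstack([a,b])*1.2,0,255).astype(np.uint8))
for y in (5,8): print([posts(s,y,z0,(529.5,235.5)).round(1).tolist() for z0 in (40,53)])
E
python3 look2.py pics/l5.png
```

```text
[[[347.1, 254.7], [375.9, 237.9], [353.2, 215.8], [324.9, 231.2]], [[347.3, 252.1], [376.3, 235.3], [353.5, 213.2], [325.0, 228.6]]]
[[[348.5, 254.8], [376.0, 236.8], [351.9, 215.7], [324.8, 232.2]], [[348.7, 252.3], [376.3, 234.3], [352.2, 213.1], [324.8, 229.6]]]
```

View pics/l5.png

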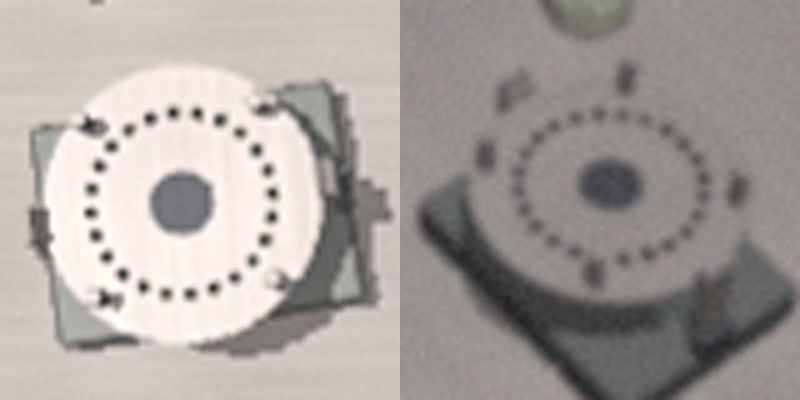

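The deck now sits lower, and the latches stand above its edge at (515,88) and (710,300) in the crop. I'll check the deck height against the starting pictures and find the handle.

```bash
python3 - <<'E'
from h import *
def disc(g,u,v,r=11):
    u0,v0=int(round(u)),int(round(v)); w=g[v0-r:v0+r+1,u0-r:u0+r+1].astype(float)
    lo,hi=w[r-2:r+3,r-2:r+3].mean(),np.percentile(w,75)
    yy,xx=np.mgrid[-r:r+1,-r:r+1]; m=np.clip((hi-w)/(hi-lo),0,1)*(np.hypot(xx,yy)<8.5); m[m<.35]=0
    return u0+(xx*m).sum()/m.sum(), v0+(yy*m).sum()/m.sum()
t=read_camera("top");s=read_camera("scene")
G=lambda i:cv2.cvtColor(i,cv2.COLOR_RGB2GRAY)
for lab,ti,si,vs in (("start",cv2.imread("pics/top0.png")[:,:,::-1],cv2.imread("pics/scene0.png")[:,:,::-1],236.6),("now",t["image"],s["image"],242)):
    a=disc(G(ti),263.7,200.2);b=disc(G(si),350,vs);print(lab,np.round(a,2),np.round(b,2),tri(t,a,s,b))
print(env.state()["eef_pos"])
E
```

```text
start [263.02 199.4 ] [349.98 236.62] (array([530.5, 236.4, 127.7]), np.float64(0.3))
now [263.93 200.1 ] [349.69 241.45] (array([530.7, 236.9, 103.4]), np.float64(0.1))
[529.94825918  -4.15588796 433.7145779 ]
```

Emit:
move_arm(
  commands=[
    [[-0.12, -0.9, 0], 0, 1],
    [[-0.12, -0.9, 0], 0, 1],
    [[-0.12, -0.9, 0], 0, 1],
    [[-0.12, -0.9, 0], 0, 1],
    [[-0.1, -0.85, 0], 0, 1],
    [[-0.1, -0.85, 0], 0, 1],
    [[0, 0, 0], 0, 1],
    [[0, 0, 0], 0, 1],
  ],
)

```text
t: 14.58
eef_pos: [509.7, -163.5, 433.7]
tcp_rot: [-3.141, -0.0, 1.57]
ft_force: [0.7, 0.7, -0.5]
opening: 1.001
grip_force: 0.0
```

```bash
python3 - <<'E'
from h import *
t=read_camera("top");s=read_camera("scene");print(env.state()["eef_pos"],env.state()["tcp_rot"])
e=env.state()["eef_pos"]
a=crop(t,355,160,80,80,5);b=crop(s,255,115,80,80,5)
g=np.array([[*e[:2],e[2]-190]]);print("tip scene px",proj(s,g),"handle",proj(s,[[509.4,-163,209],[509.4,-103,209],[509.4,-223,209]]))
cv2.imwrite("pics/l6.png",np.clip(np.hstack([a,b])*1.3,0,255).astype(np.uint8))
E
```

```text
[ 509.7922937  -162.43489412  433.76280237] [-3.14138924e+00 -3.89440314e-04  1.57184965e+00]
tip scene px [[296.67637289 141.01714339]] handle [[296.96431143 148.33157984]
 [304.8749765  157.46533521]
 [289.3819816  139.5772129 ]]
```

View pics/l6.png

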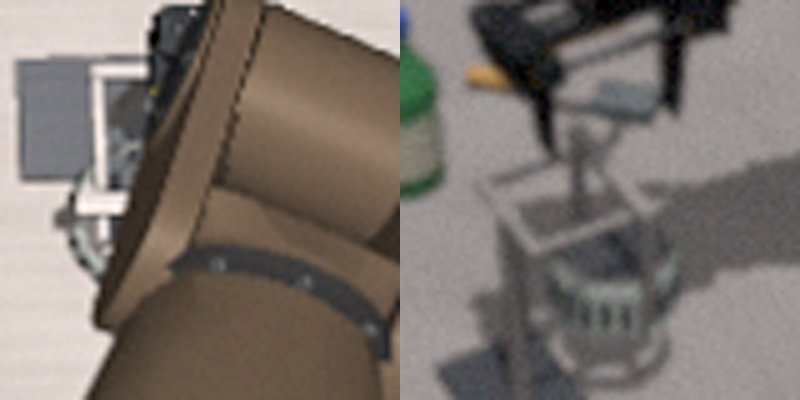

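Emit:
move_arm(
  commands=[
    [[0, 0, -0.8], 0, 1],
    [[0, 0, -0.7], 0, 1],
    [[0, 0, -0.45], 0, 1],
    [[0, 0, 0], 0, 1],
    [[0, 0, 0], 0, -1],
    [[0, 0, 0], 0, -1],
    [[0, 0, 0], 0, -1],
    [[0, 0, 0], 0, -1],
    [[0, 0, 0], 0, -1],
    [[0, 0, 0], 0, -1],
    [[0, 0, 0], 0, -1],
    [[0, 0, 0], 0, -1],
    [[0, 0, 0], 0, -1],
    [[0, 0, 0], 0, -1],
    [[0, 0, 0], 0, -1],
  ],
)

```text
t: 15.93
eef_pos: [509.6, -163.7, 375.3]
tcp_rot: [3.142, -0.0, 1.571]
ft_force: [-0.5, 0.1, -0.2]
opening: 0.284
grip_force: 0.0
```

Emit:
move_arm(
  commands=[
    [[0, 0, 0], 0, -1],
    [[0, 0, 0], 0, -1],
    [[0, 0, 0], 0, -1],
    [[0, 0, 0], 0, -1],
    [[0, 0, 0], 0, -1],
  ],
)

```text
t: 16.35
eef_pos: [509.6, -163.6, 375.4]
tcp_rot: [3.142, 0.0, 1.571]
ft_force: [0.0, -0.1, 0.3]
opening: 0.143
grip_force: 30.0
```

Emit:
move_arm(
  commands=[
    [[0, 0, 0.2], 0, -1],
    [[0, 0, 0.3], 0, -1],
    [[0, 0, 0.3], 0, -1],
    [[0, 0, 0.2], 0, -1],
    [[0, 0, 0], 0, -1],
    [[-0.2, 0, 0], 0, -1],
    [[-0.4, 0, 0], 0, -1],
    [[-0.5, 0, 0], 0, -1],
    [[-0.5, 0, 0], 0, -1],
    [[-0.5, 0, 0], 0, -1],
    [[-0.4, 0, 0], 0, -1],
    [[-0.2, 0, 0], 0, -1],
    [[0, 0, 0], 0, -1],
  ],
)

```text
t: 17.43
eef_pos: [427.6, -163.6, 405.4]
tcp_rot: [-3.141, -0.0, 1.57]
ft_force: [0.2, -0.8, -4.4]
opening: 0.145
grip_force: 30.0
```

Emit:
move_arm(
  commands=[
    [[0, 0, 0.5], 0, -1],
    [[0, 0, 0.7], 0, -1],
    [[0, 0, 0.7], 0, -1],
    [[0, 0.2, 0.6], 0, -1],
    [[0, 0.4, 0], 0, -1],
    [[0, 0.6, 0], 0, -1],
    [[0, 0.8, 0], 0, -1],
    [[0, 0.8, 0], 0, -1],
    [[0, 0.8, 0], 0, -1],
    [[0.2, 0.8, 0], 0, -1],
    [[0.4, 0.8, 0], 0, -1],
    [[0.4, 0.8, 0], 0, -1],
    [[0.4, 0.8, 0], 0, -1],
    [[0.4, 0.8, 0], 0, -1],
    [[0.4, 0.8, 0], 0, -1],
    [[0.4, 0.8, 0], 0, -1],
    [[0.3, 0.8, 0], 0, -1],
    [[0.2, 0.8, 0], 0, -1],
    [[0.1, 0.8, 0], 0, -1],
    [[0.1, 0.6, 0], 0, -1],
  ],
)

```text
t: 19.1
eef_pos: [527.6, 205.0, 478.7]
tcp_rot: [-3.14, -0.0, 1.572]
ft_force: [0.3, -1.0, -4.6]
opening: 0.145
grip_force: 30.0
```

Emit:
move_arm(
  commands=[
    [[0.06, 0.5, 0], 0, -1],
    [[0.06, 0.4, 0], 0, -1],
    [[0.01, 0.23, 0], 0, -1],
    [[0, 0, 0], 0, -1],
    [[0, 0, -0.4], 0, -1],
    [[0, 0, -0.5], 0, -1],
    [[0, 0, -0.5], 0, -1],
    [[0, 0, -0.3], 0, -1],
    [[0, 0, -0.2], 0, -1],
    [[0, 0, 0], 0, -1],
    [[0, 0, 0], 0, -1],
  ],
)

```text
t: 20.02
eef_pos: [531.7, 236.0, 423.7]
tcp_rot: [3.141, -0.0, 1.57]
ft_force: [-0.8, 0.6, -3.7]
opening: 0.142
grip_force: 30.0
```

```bash
python3 - <<'E'
from h import *
e=env.state();print(e["eef_pos"],e["ft_force"])
t=read_camera("top");s=read_camera("scene")
a=crop(t,228,160,80,100,5);b=crop(s,308,175,80,100,5)
print(proj(s,[[530.5,236.5,102]]))
cv2.imwrite("pics/l7.png",np.clip(np.hstack([a,b])*1.3,0,255).astype(np.uint8))
E
```

```text
[531.65452204 236.04052462 423.70702569] [-0.7658279   0.56121644 -3.69680271]
[[349.61861246 241.62554611]]
```

View pics/l7.png

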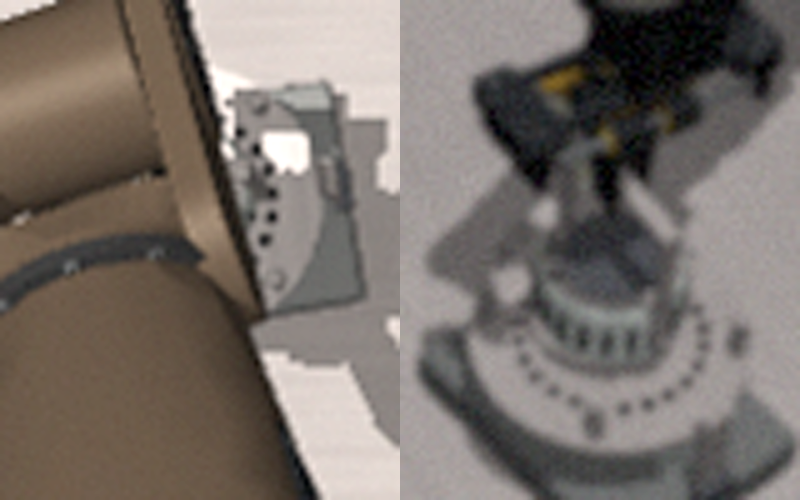

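Emit:
move_arm(
  commands=[
    [[-0.02, 0.01, -0.1], 0, -1],
    [[0, 0, -0.15], 0, -1],
    [[0, 0, -0.15], 0, -1],
    [[0, 0, -0.15], 0, -1],
    [[0, 0, -0.1], 0, -1],
    [[0, 0, -0.05], 0, -1],
    [[0, 0, 0], 0, -1],
    [[0, 0, 0], 0, -1],
  ],
)

```text
t: 20.78
eef_pos: [530.9, 236.6, 402.3]
tcp_rot: [-3.142, 0.0, 1.571]
ft_force: [0.7, 0.3, -3.2]
opening: 0.144
grip_force: 30.0
```

Emit:
move_arm(
  commands=[
    [[0, 0, -0.04], 0, -1],
    [[0, 0, -0.03], 0, -1],
    [[0, 0, 0], 0, -1],
    [[0, 0, 0], 0, -1],
  ],
)

```text
t: 21.12
eef_pos: [530.9, 236.5, 400.3]
tcp_rot: [3.141, 0.0, 1.571]
ft_force: [0.9, -0.7, -3.1]
opening: 0.14
grip_force: 30.0
```

Emit:
move_arm(
  commands=[
    [[0, 0, -0.03], 0, -1],
    [[0, 0, -0.03], 0, -1],
    [[0, 0, 0], 0, -1],
    [[0, 0, 0], 0, -1],
  ],
)

```text
t: 21.45
eef_pos: [530.9, 236.5, 399.4]
tcp_rot: [3.14, -0.0, 1.571]
ft_force: [-1.0, -2.0, 5.3]
opening: 0.145
grip_force: 30.0
```

Emit:
move_arm(
  commands=[
    [[0, 0, 0.02], 0, -0.6],
    [[0, 0, 0], 0, -0.3],
    [[0, 0, 0], 0, 0],
    [[0, 0, 0], 0, 0],
    [[0, 0, 0], 0, 0],
    [[0, 0, 0], 0, 0],
    [[0, 0, 0], 0, 0],
    [[0, 0, 0], 0, 0],
    [[0, 0, 0.2], 0, 0],
    [[0, 0, 0.4], 0, 0],
    [[0, 0, 0.8], 0, 0],
    [[0, 0, 1], 0, 0],
    [[0, 0, 1], 0, 0],
    [[-0.3, -1, 0.5], 0, 0],
    [[-0.2, -1, 0], 0, 0],
    [[-0.2, -1, 0], 0, 0],
    [[-0.2, -1, 0], 0, 0],
    [[0, -1, 0], 0, 0],
    [[0, -1, 0], 0, 0],
    [[0, -1, 0], 0, 0],
  ],
)

```text
t: 23.12
eef_pos: [503.4, 25.2, 516.8]
tcp_rot: [3.141, 0.0, 1.571]
ft_force: [0.8, 0.7, -0.2]
opening: 0.501
grip_force: 0.0
```

```bash
python3 - <<'E'
from h import *
print(env.state()["eef_pos"],env.state()["ft_force"],env.state()["opening"])
t=read_camera("top");s=read_camera("scene")
print("exp handle",proj(t,[[530.5,236.5,232]]),proj(s,[[530.5,236.5,232]]),"foot/body",proj(t,[[530.5,236.5,130]]),proj(s,[[530.5,236.5,130]]))
for n in ("handle","canister","foot","jar","deck"):
    for l,p in (("t",t),("s",s)): print(n,l,[(np.round(d["at"]).tolist(),round(d["confidence"],2)) for d in search_frame(n,p)])
E
```

```text
[503.36283471  25.23292898 516.78914503] [ 0.75898276  0.73835588 -0.16968963] 0.5013604492468543
exp handle [[258.08933882 195.48048527]] [[351.81125402 215.17109309]] foot/body [[262.91863318 199.27450663]] [[350.06850479 236.19999751]]
handle t [([261.0, 200.0], 0.68)]
handle s [([354.0, 231.0], 0.84)]
canister t [([264.0, 198.0], 0.57)]
canister s [([348.0, 234.0], 0.75)]
foot t [([264.0, 198.0], 0.63)]
foot s [([350.0, 233.0], 0.86)]
jar t []
jar s [([345.0, 198.0], 0.68), ([248.0, 231.0], 0.19)]
deck t [([166.0, 271.0], 0.91), ([262.0, 213.0], 0.79), ([251.0, 280.0], 0.79)]
deck s [([475.0, 294.0], 0.9), ([421.0, 232.0], 0.78), ([347.0, 255.0], 0.68)]
```

```bash
python3 -c "
from cell import env
print(env.job_done())"
```

```text
the job is handed in; nothing more can be done
None
```

I handed the job in at about 23 s: the carousel is pressed fully home (deck measured about 24 mm lower than at the start), and the canister stands upright in the middle of the deck, clear of the robot; I don't have the judge's result.

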